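# Reset the battery boards

### The arm

A 6-joint arm with a two-finger parallel gripper is mounted at the origin on the work surface. World frame = base frame: x ahead of the robot, y to its left, z up, the work surface at z = 0. Lengths are in m, angles in rad, forces in N, time in s.
With the tool pointing down it reaches from about 0.35 to 0.975 m from the base axis. Payload 4.9 kg.
Tool frame: the origin (TCP) lies at the very end of the fingers, on their centre line; the grasp point (between the pads) lies 19 mm behind it (ctrl.tcp_to_grasp is the z of the grasp point in the tool frame, in m); z points along the fingers, y is the line along which they close (so a half turn about z gives the same grasp; the last joint's range is limited). The gripper opens to 85 mm and grips with 20 to 120 N. Pads are 22 mm wide; open, the fingers measure 114 mm over their backs; the gripper's body (76 mm by 85 mm) begins 54 mm behind the grasp point. The pads swing forward as they close: fully open they stand 13 mm farther back than shut.
Start: joints at [0.99, 0.053, 1.613, -0, 1.476, -0.119], TCP at [0.278, 0.56, 0.231] pointing down, gripper open.
Joint ranges: [-3.01, 3.01], [-1.01, 2.22], [0.06, 2.58], [-1.02, 4.17], [0.09, 2.62], [-3.14, 3.14]. Speed limits (rad/s): [2.57, 2.57, 3.14, 3.14, 3.14, 3.14].

### API

Orientations are given as a rotation vector (axis times angle).
In Python, from station import ctrl, eyes, job, nets gives the robot as it stands. The module is installed in compiled form; this text tells all that it offers.
- The arm moves only by the tool jog_arm, never from a script. Its argument "commands" is one flat list of numbers, 7 for each row, row after row: the shift along the tool's x, y, z each as a share of 0.06 m, from -1 to 1, then the turn, a rotation vector about the tool's x, y, z each as a share of 0.1 rad, from -1 to 1, then the finger opening in mm, from 0 to 85.4. In form: [x, y, z, ax, ay, az, grip, x, y, z, ax, ay, az, grip, ...]. A call has 1 to 20 rows; each row shifts and turns the commanded pose from where the row before left it, along the tool's axes as they then stand; what a row does not reach is not made up. A row lasts 1/8 s, in which the tool goes at most 62.5 mm and 10.7 degrees, less where a joint would pass 70% of its speed; a pose out of reach is approached as far as the arm can. A call with a number of a shift or a turn outside -1 to 1 is refused whole. A call with a gripper value outside its range is refused whole. The fingers move at their own pace and stop on an object; "newtons" is the grip in N (left out, the last holds). Time passes only in rows, so rows that do not move let the fingers close. It gives the time, the measured TCP pose, the force, the opening and the grip force at its end, in the units of the state.
- ctrl.get_obs(): the state, without advancing time (a new reading comes with each control period).
- eyes.get_image(name): name is "scene" or "top" or "wrist"; returns a dict with "image" (400x640x3 uint8, red, green, blue), "z_map" (400x640 float32, m along the optical axis (not along the pixel's ray), 0 where there is no reading), "K" (3x3 intrinsics, pixels), "cam_to_world" (4x4, takes a point from camera to world coordinates). Camera axes: x right, y up, looking along -z (the intrinsics and any distortion apply to the point x, -y, -z); pixel columns grow to the right and rows downward; lengths in m; the calibration is good to about 2 mm. The wrist camera is an equidistant fisheye: a pixel r from the principal point sees the ray r / f radians off the axis. A picture is of the moment at which its call begins.
- job.finish_job(): hands the job in; it is judged then, once.
Trained networks look in the newest picture that a camera, given by its name, has taken for a name from the list of things; names that differ only in an ending like _2 or _b are one class to them, and where a whole thing is asked for, a point or a joint stands for the part that bears it (a point fixed in the world has none). Each returns a list of dicts, best first, with "p" (0 to 1); they miss things now and then, are a little off and sometimes report something else, mostly with a low value. They report only what shows in the picture. A call takes as long as a camera call. They do not tell look-alikes from the thing itself.
- nets.silhouettes(camera, name): "mask" (400x640 bool, what is visible of it) and "bbox" ([left, top, right, bottom] in pixels, round what is visible of it).
The state is a dict: "t": time; "q": joint angles; "dq": joint speeds; "effort": joint torques, N m; "tool_pos": TCP position; "tool_rot": TCP orientation; "contact_force": force on the tool from outside, world axes, zero at the start; "wrist_torque": the same for the moment, N m; "opening": finger opening in m; "grip_force": force on a finger pad.
Only numpy, scipy, OpenCV 4.12 (cv2) and the standard library are available. Lean on these libraries where they do the work, as an engineer would, in place of code of your own. Each camera call takes 0.05 s, during which the arm holds its last target. There are 200 camera calls.

### The job

First turn the bench supply off: its dial fully anticlockwise to the stop. Then lay every battery board on the bench face up in the reset tray, one to a bay, centred along the bay, either end first. When all are in, take the stylus and push each board's sunken reset button all the way down with it, going from the longest board to the shortest, then stand the stylus back in its block, leaving the boards in their bays, the supply off and the other things on the bench where they are.

Things in the scene. Friction and masses are not known exactly. Their poses are not given: they have to be found in the camera images.
- long_board: The longest of the battery boards (may be absent), about 300 g: an aluminium-covered slab 150 mm long (its x axis), 52 mm wide (y), 24 mm thick (z up). Origin: centre of the underside. An 18 mm square well with a white reset button in it opens in the top face, 47 mm from the centre towards +x; a white socket marks the -x end. Starts face up on the left part of the bench.
- long_board_well (a point): Centre of the top face of the reset button at rest, in the well of long_board, 6 mm below the top face of the board (18 mm above its underside). The button is 13 mm across.
- long_board_btn (a joint): Travel of this reset button in m: 0 at rest, 0.005 fully down; it springs back. 1.5 N starts it moving, 4.5 N holds it fully down.
- middle_board: The middle-sized of the battery boards (may be absent), about 240 g: an aluminium-covered slab 120 mm long (its x axis), 52 mm wide (y), 24 mm thick (z up). Origin: centre of the underside. An 18 mm square well with a white reset button in it opens in the top face, 32 mm from the centre towards +x; a white socket marks the -x end. Starts face up on the left part of the bench.
- middle_board_well (a point): Centre of the top face of the reset button at rest, in the well of middle_board, 6 mm below the top face of the board (18 mm above its underside). The button is 13 mm across.
- middle_board_btn (a joint): Travel of this reset button in m: 0 at rest, 0.005 fully down; it springs back. 1.5 N starts it moving, 4.5 N holds it fully down.
- short_board: The shortest of the battery boards (may be absent), about 180 g: an aluminium-covered slab 90 mm long (its x axis), 52 mm wide (y), 24 mm thick (z up). Origin: centre of the underside. An 18 mm square well with a white reset button in it opens in the top face, 17 mm from the centre towards +x; a white socket marks the -x end. Starts face up on the left part of the bench.
- short_board_well (a point): Centre of the top face of the reset button at rest, in the well of short_board, 6 mm below the top face of the board (18 mm above its underside). The button is 13 mm across.
- short_board_btn (a joint): Travel of this reset button in m: 0 at rest, 0.005 fully down; it springs back. 1.5 N starts it moving, 4.5 N holds it fully down.
- tray: Fixed grey tray on the right of the bench, base 170 (x) x 280 (y) x 6 mm, origin under its centre. Three bays, side by side in y, run along x, each marked by a black strip 150 x 50 mm. Pairs of guide blocks 8 mm high stand beside each bay, 60 mm apart, 30 mm wide between bays, only at x = 24 to 44 mm and -24 to -44 mm, so fingers fit between them at mid-bay.
- bay0 (a point): Centre of the left (+y) bay, on the bay floor, 6 mm above the bench; axes as the tray's.
- bay1 (a point): Centre of the middle bay, on the bay floor.
- bay2 (a point): Centre of the right (-y) bay, on the bay floor.
- dial (a joint): Angle of the supply's dial in rad: 0 at the off stop (fully anticlockwise seen from above), growing clockwise to 4.7. Starts turned up, between 2.7 and 4.3. It has light friction (0.03 N m) and stays where it is left.
- dial_grip (a point): Grip point on the dial's axis, 107 mm above the bench; turns with the dial. Upright bar 49 mm long (x), 14 mm thick (y), from 23 mm below to 7 mm above this point, on a 52 mm disc. The bar's white line points to the supply's front (-x) at off. It stands on a fixed grey bench supply, 110 x 160 x 70 mm high, centred 15 mm behind and 30 mm left of the dial; two 12 mm posts at its back.
- stylus: Press stylus, 60 g, standing upright in its block. A square wooden grip 22 x 22 mm, from 50 to 120 mm above the tip, and below it a round steel pin, 9 mm across and narrowing to 7 mm over the last 8 mm. Origin: end of the pin (the tip); z runs up towards the grip.
- holder_mouth (a point): Centre of the mouth of the stylus block's hole, 58 mm above the bench. Fixed dark steel block, 46 x 46 x 58 mm high, with a square upright through-hole of 15 mm (sides along this point's x and y); the stylus stands in it, the foot of its grip resting on the block's top (tip then 8 mm above the bench).
- screwdriver: Bystander: screwdriver 170 mm long with a black handle, lying; leave it.
- tape: Bystander: black roll of tape, 84 mm across, 22 mm high, lying; leave it.
- jar: Bystander: clear jar, 56 mm across, 75 mm high; leave it.
- white_block: Bystander: white plastic connector shell, 60 x 40 x 20 mm; leave it.
Mind the look-alikes: they are no part of the job. Of the things shaped like the stylus, the wooden one is meant.

How it is judged:
On the way, in this order (a step that is already met when the one before it is completed fails the run):
1. the supply's dial is turned to its off stop (value of joint dial below 0.08 rad), for 0.2 s.
2. all boards present lie in bays of the tray, let go and at rest (((x of long_board in the frame of bay0 between -0.015 and 0.015 m and y of long_board in the frame of bay0 between -0.009 and 0.009 m) or (x of long_board in the frame of bay1 between -0.015 and 0.015 m and y of long_board in the frame of bay1 between -0.009 and 0.009 m) or (x of long_board in the frame of bay2 between -0.015 and 0.015 m and y of long_board in the frame of bay2 between -0.009 and 0.009 m)) and angle between the x axis of each of long_board, middle_board, short_board and the x axis of tray, either way round below 0.2 rad and angle between each of long_board, middle_board, short_board's own z axis and vertical below 0.06 rad and height (world z) of each of long_board, middle_board, short_board below 0.012 m and linear speed of each of long_board, middle_board, short_board below 0.02 m/s and contact force between each of long_board, middle_board, short_board and the fingers below 0.2 N and ((x of middle_board in the frame of bay0 between -0.015 and 0.015 m and y of middle_board in the frame of bay0 between -0.009 and 0.009 m) or (x of middle_board in the frame of bay1 between -0.015 and 0.015 m and y of middle_board in the frame of bay1 between -0.009 and 0.009 m) or (x of middle_board in the frame of bay2 between -0.015 and 0.015 m and y of middle_board in the frame of bay2 between -0.009 and 0.009 m)) and ((x of short_board in the frame of bay0 between -0.015 and 0.015 m and y of short_board in the frame of bay0 between -0.009 and 0.009 m) or (x of short_board in the frame of bay1 between -0.015 and 0.015 m and y of short_board in the frame of bay1 between -0.009 and 0.009 m) or (x of short_board in the frame of bay2 between -0.015 and 0.015 m and y of short_board in the frame of bay2 between -0.009 and 0.009 m))), for 0.2 s.
3. the reset button of the longest board is pushed down by the stylus (value of joint long_board_btn above 0.0038 m and contact force between stylus and long_board above 0.5 N), for 0.1 s.
4. the reset button of the middle-sized board is pushed down by the stylus (value of joint middle_board_btn above 0.0038 m and contact force between stylus and middle_board above 0.5 N), for 0.1 s.
5. the reset button of the shortest board is pushed down by the stylus (value of joint short_board_btn above 0.0038 m and contact force between stylus and short_board above 0.5 N), for 0.1 s.
At the end, for the whole second after the job is handed in: Dial within 0.08 rad of its off stop; every board present flat and face up in a bay (within 15 mm of its centre along it, 9 mm across, 0.2 rad), at rest and released; stylus upright in its block, within 6 mm of fully down, at rest; bystanders within 50 mm of where they were (all of step 2 and value of joint dial below 0.08 rad and horizontal distance between stylus and holder_mouth below 0.01 m and angle between stylus's own z axis and vertical below 0.1 rad and height (world z) of stylus below 0.014 m and linear speed of stylus below 0.02 m/s); the robot touches nothing.
It fails at once if another thing on the bench is shoved more than 50 mm (distance of any of screwdriver, tape, jar, white_block from where it was at the start of the episode above 0.05 m).
Of long_board, middle_board, short_board only 2 to 3 are there at a start; the rules pass over those that are not, and their reading is None.
At some moment in a run one of long_board, middle_board, short_board may be knocked a few centimetres aside while the robot is not near it.
It also fails if it takes over 210 s, if anything falls off the work surface, if the arm or the gripper's body presses on something with over 40 N, if the wrist force passes 120 N, or if a joint passes its speed limit or range.

## Working session

There is one attempt and no reset: what is moved stays moved. The work goes in short steps, Python scripts to look and compute and a tool call to move; the robot and the scene stay as the last step left them, time stands still between calls to the robot, and variables do not carry over. Pictures are saved under pics/ and viewed, at most 14 in all, crops included, and the job is handed in when it is done.

Besides the shell and the picture viewer there is one more tool, called as name(argument=value, ...) on one line, values as JSON. jog_arm: Moves the arm, as the interface text tells. Shift numbers are shares of 0.06 m and turn numbers shares of 0.1 rad, none past 1 either way. Its arguments: {"type":"object","properties":{"commands":{"type":"array","items":{"type":"number"}},"newtons":{"type":"number"}},"required":["commands"]}

```bash
mkdir -p pics; cat > h.py <<'E'
import numpy as np, cv2
from station import ctrl, eyes, job, nets
def pts(im):
    z=im["z_map"]; K=im["K"]; v,u=np.mgrid[0:z.shape[0],0:z.shape[1]]
    x=(u-K[0,2])/K[0,0]*z; y=(v-K[1,2])/K[1,1]*z
    P=np.stack([x,-y,-z,np.ones_like(z)],-1)@im["cam_to_world"].T
    P=P[...,:3]; P[z<=0]=np.nan
    return P
def save(n,img): cv2.imwrite(f"pics/{n}.png",img[...,::-1])
E
python3 - <<'E'
from h import *
a=eyes.get_image("top"); b=eyes.get_image("scene")
np.savez("t0.npz",**a); np.savez("s0.npz",**b)
save("top0",a["image"]); save("scene0",b["image"])
o=ctrl.get_obs(); print(o["t"],o["tool_pos"],o["tool_rot"],o["opening"],ctrl.tcp_to_grasp)
print(a["cam_to_world"],b["cam_to_world"],a["K"])
P=pts(a)
for n in ["long_board","middle_board","short_board","tray","dial_grip","stylus","holder_mouth","screwdriver","tape","jar","white_block"]:
  for r in nets.silhouettes("top",n)[:4]:
    m=r["mask"]; print(n,round(r["p"],2),r["bbox"],np.round(np.nanmedian(P[m],0),3),round(np.nanpercentile(P[m][:,2],95),3))
E
```

```text
0.1 [0.2781648  0.55905    0.23017742] [-7.18780173e-01 -3.05760148e+00  2.75323347e-03] 0.08576887906677645 -0.0187
[[ 0.02278618  0.99885661 -0.04202697  0.44205545]
 [-0.99958126  0.02351236  0.01686619  0.00564612]
 [ 0.01783506  0.04162506  0.99897411  1.37087876]
 [ 0.          0.          0.          1.        ]] [[-0.62344473 -0.63051728  0.46234688  1.00188161]
 [ 0.78167565 -0.48954146  0.38643543  0.41515362]
 [-0.01731625  0.60232642  0.79806204  0.93846882]
 [ 0.          0.          0.          1.        ]] [[493.47155733   0.         321.58621346]
 [  0.         493.47155733 193.56604929]
 [  0.           0.           1.        ]]
long_board 0.93 [255.8, 191.1, 283.5, 247.6] [0.431 0.121 0.023] 0.027
short_board 0.64 [210.7, 198.4, 236.6, 233.2] [0.435 0.251 0.023] 0.027
tray 0.65 [353.3, 154.6, 456.4, 218.1] [ 0.528 -0.252  0.006] 0.013
dial_grip 0.82 [282.6, 112.1, 304.6, 136.2] [0.677 0.063 0.086] 0.115
holder_mouth 0.73 [257.2, 188.5, 283.7, 243.2] [0.435 0.121 0.023] 0.027
holder_mouth 0.47 [311.9, 208.0, 328.2, 228.3] [ 0.433 -0.008  0.058] 0.062
screwdriver 0.87 [185.9, 139.8, 216.3, 156.6] [0.613 0.316 0.022] 0.028
tape 0.66 [348.4, 88.8, 378.8, 123.0] [ 0.75  -0.126  0.021] 0.026
tape 0.56 [209.9, 199.3, 235.0, 234.0] [0.436 0.252 0.022] 0.027
jar 0.97 [182.1, 256.6, 209.8, 280.9] [0.294 0.31  0.071] 0.077
jar 0.18 [208.5, 196.7, 235.4, 233.6] [0.434 0.252 0.023] 0.027
white_block 0.51 [296.7, 233.1, 317.5, 258.8] [0.36 0.02 0.02] 0.024
```

View pics/top0.png

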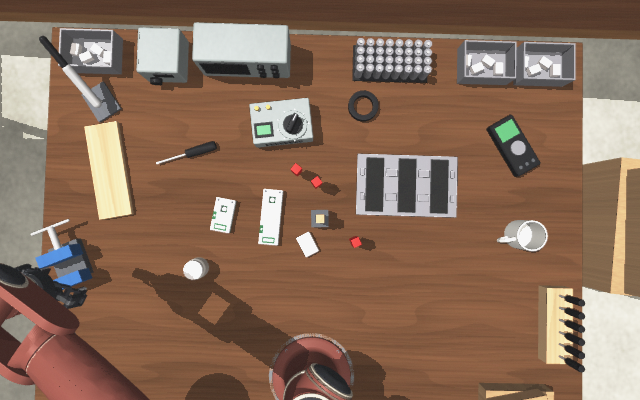

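View pics/scene0.png

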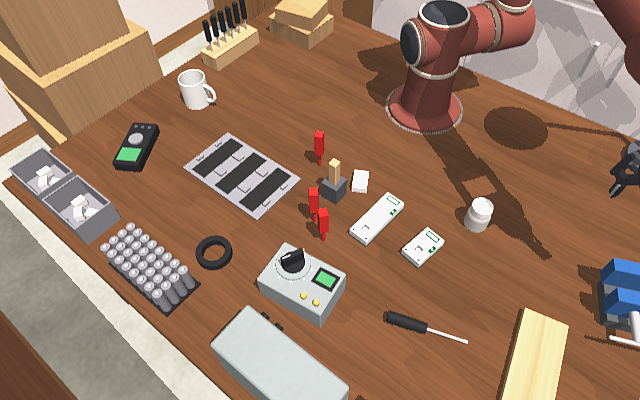

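The top view shows two boards, at (270,217) and (223,215), the supply with its dial at (293,124), the tray at (407,185), and the wooden stylus in its block at (320,219). The red stylus look-alikes stand at (297,169), (317,182) and (356,242); wood is the one meant, so it is (320,219). I'll confirm that in an enlarged crop and measure.

```bash
python3 - <<'E'
from h import *
a=dict(np.load("t0.npz")); P=pts(a); im=a["image"]
c=im[90:270,190:370]; save("crop0",cv2.resize(c,None,fx=3.3,fy=3.3,interpolation=cv2.INTER_CUBIC))
def rect(box,z0,z1):
    l,t,r,b=box; Q=P[t:b,l:r].reshape(-1,3); Q=Q[(Q[:,2]>z0)&(Q[:,2]<z1)]
    (cx,cy),(w,h),an=cv2.minAreaRect((Q[:,:2]*1000).astype(np.float32)); print(box,len(Q),"c",round(cx,1),round(cy,1),"wh",round(w,1),round(h,1),"ang",round(an,1),"z",np.round(np.percentile(Q[:,2],[5,50,95]),4))
rect((250,185,292,252),.015,.03); rect((205,190,245,240),.015,.03)
rect((345,145,468,225),.003,.012); 
rect((245,90,320,155),.060,.08); rect((280,105,308,142),.09,.125)
rect((308,205,335,232),.045,.07); rect((308,205,335,232),.09,.14)
for b in [(285,160,304,178),(306,172,328,192),(346,232,368,252)]: rect(b,.02,.2)
rect((290,228,320,262),.012,.03);rect((345,85,382,126),.012,.03)
E
```

```text
(250, 185, 292, 252) 1030 c 433.0 122.0 wh 52.7 149.7 ang 86.3 z [0.0183 0.0231 0.0274]
(205, 190, 245, 240) 621 c 435.3 251.9 wh 53.1 90.1 ang 80.3 z [0.0179 0.023  0.0273]
(345, 145, 468, 225) 5256 c 530.8 -252.7 wh 220.5 341.9 ang 1.3 z [0.0033 0.0062 0.0105]
(245, 90, 320, 155) 2153 c 688.5 96.9 wh 111.8 160.3 ang 7.2 z [0.0647 0.0701 0.0768]
(280, 105, 308, 142) 125 c 674.3 58.6 wh 29.0 48.7 ang 66.3 z [0.0935 0.1124 0.1168]
(308, 205, 335, 232) 219 c 432.2 -12.5 wh 42.6 45.3 ang 1.4 z [0.053  0.0575 0.0617]
(308, 205, 335, 232) 73 c 432.7 -12.7 wh 20.2 20.1 ang 1.5 z [0.1237 0.1272 0.1303]
(285, 160, 304, 178) 95 c 557.4 51.8 wh 21.7 22.2 ang 51.8 z [0.0719 0.1181 0.1221]
(306, 172, 328, 192) 91 c 525.8 -0.9 wh 22.1 22.2 ang 38.7 z [0.0647 0.1189 0.123 ]
(346, 232, 368, 252) 99 c 374.4 -104.7 wh 22.1 21.7 ang 24.7 z [0.0673 0.1182 0.1222]
(290, 228, 320, 262) 321 c 360.7 19.8 wh 59.7 39.2 ang 28.1 z [0.0151 0.0196 0.0238]
(345, 85, 382, 126) 444 c 746.6 -126.1 wh 82.2 83.6 ang 47.0 z [0.0166 0.0213 0.0258]
```

View pics/crop0.png

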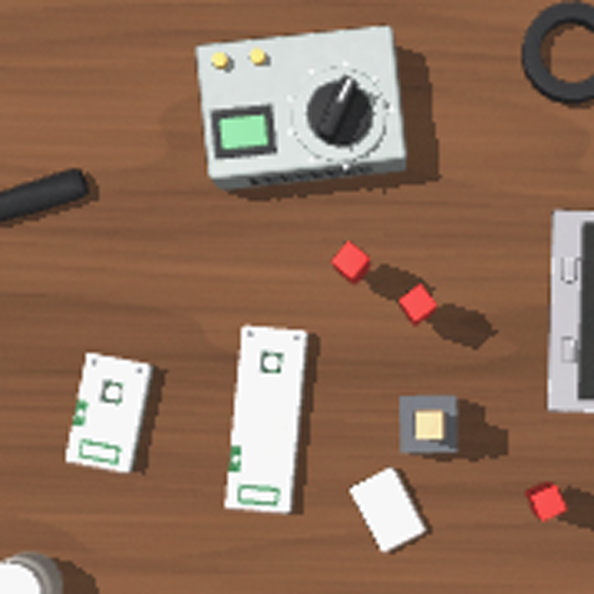

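The crop confirms it: the wooden grip in the dark block is at crop (429,425), i.e. top (320,219). The red ones are decoys. The boards are 150 mm (long) and 90 mm (short), with both wells towards +x. The dial's white line points at about -20° world. Next I refine the dial and tray poses.

```bash
cat >> h.py <<'E'
def avg(cam="top",n=4):
    L=[eyes.get_image(cam) for _ in range(n)]; a=L[-1]
    z=np.array([x["z_map"] for x in L]); z[z<=0]=np.nan; a["z_map"]=np.nan_to_num(np.nanmedian(z,0)); return a
def px2w(a,uv,z):
    "pixels -> world points at height z"
    uv=np.atleast_2d(uv).astype(float); K=a["K"]; T=a["cam_to_world"]
    d=np.c_[(uv[:,0]-K[0,2])/K[0,0],-(uv[:,1]-K[1,2])/K[1,1],-np.ones(len(uv))]@T[:3,:3].T
    s=(z-T[2,3])/d[:,2]; return T[:3,3]+s[:,None]*d
def mrect(xy):
    "centre mm, long side, short side, yaw deg of long side in (-90,90]"
    (cx,cy),(w,h),an=cv2.minAreaRect((xy*1000).astype(np.float32)[:,:2])
    if h>w: w,h,an=h,w,an+90
    return [round(v,1) for v in (cx,cy,w,h,(an+90)%180-90)]
def state():
    o=ctrl.get_obs(); from scipy.spatial.transform import Rotation as R
    M=R.from_rotvec(o["tool_rot"]).as_matrix(); y=np.degrees(np.arctan2(M[1,1],M[0,1]))
    print("t",round(o["t"],2),"tcp mm",np.round(o["tool_pos"]*1000,1),"yawY",round(y,1),"tilt",np.round(M[:2,2],3),"F",np.round(o["contact_force"],1),"Tq",np.round(o["wrist_torque"],2),"open",round(o["opening"]*1000,1),"grip",o["grip_force"],"q6",round(o["q"][5],2)); return o,M
def go(x,y,z,yaw):
    "print the shift (mm, tool axes as now) and turn to reach target with tool-y yaw"
    o,M=state(); d=M.T@(np.array([x,y,z])-o["tool_pos"]*1000); yc=np.degrees(np.arctan2(M[1,1],M[0,1]))
    dy=(yaw-yc+180)%360-180
    print("shift tool mm",np.round(d,1),"shares",np.round(d/60,2),"turn z share",round(-np.radians(dy)/.1,2))
E
python3 - <<'E'
from h import *
a=avg(n=5); P=pts(a); im=a["image"].astype(int)
g=im.max(-1)
m=np.zeros(g.shape,np.uint8); m[150:222,352:462]=g[150:222,352:462]<60
n,lab,st,ce=cv2.connectedComponentsWithStats(m)
for i in range(1,n):
    if st[i,4]>300:
        v,u=np.where(lab==i); print("strip",mrect(px2w(a,np.c_[u,v],.006)),st[i])
Q=P[90:155,245:320].reshape(-1,3)
s=Q[(Q[:,2]>.066)&(Q[:,2]<.075)]; print("supply",mrect(s))
for z0 in (.1,.105,.108):
    b=P[100:142,280:310].reshape(-1,3); b=b[(b[:,2]>z0)&(b[:,2]<.12)]; print("bar",len(b),mrect(b),b.mean(0).round(4),np.median(b[:,2]))
d=P[100:142,280:310].reshape(-1,3); d=d[(d[:,2]>.08)&(d[:,2]<.09)]; print("disc",len(d),cv2.minEnclosingCircle((d[:,:2]*1000).astype(np.float32)))
# white line
sub=im[105:140,278:308].min(-1); print(sub[3:30,5:28])
E
```

```text
Traceback (most recent call last):
  File "h.py", line 20, in mrect
    (cx,cy),(w,h),an=cv2.minAreaRect((xy*1000).astype(np.float32)[:,:2])
                     ~~~~~~~~~~~~~~~^^^^^^^^^^^^^^^^^^^^^^^^^^^^^^^^^^^^
cv2.error: OpenCV(4.12.0) /io/opencv/modules/imgproc/src/convhull.cpp:143: error: (-215:Assertion failed) total >= 0 && (depth == CV_32F || depth == CV_32S) in function 'convexHull'
```

jog_arm(commands=[0,0,0,0,0,1,85,0,0,0,0,0,1,85,0,0,0,0,0,1,85,0,0,0,0,0,1,85,0,0,0,0,0,1,85,0,0,0,0,0,1,85,0,0,0,0,0,1,85,0,0,0,0,0,1,85,0,0,0,0,0,1,85,0,0,0,0,0,1,85,0,0,0,0,0,1,85,0,0,0,0,0,1,85,0,0,0,0,0,1,85,0,0,0,0,0,1,85,0,0,0,0,0,1,85])

```text
t: 2.78
tool_pos: [0.2785, 0.5595, 0.2313]
tool_rot: [2.614, 1.743, -0.0]
contact_force: [0.2, 0.7, -0.4]
opening: 0.0853
grip_force: 0.0
```

```bash
sed -i 's/cv2.minAreaRect((xy\*1000).astype(np.float32)\[:,:2\])/cv2.minAreaRect(np.ascontiguousarray(xy[:,:2]*1000,np.float32))/' h.py
python3 - <<'E'
from h import *
a=avg(n=5); P=pts(a); im=a["image"].astype(int)
g=im.max(-1)
m=np.zeros(g.shape,np.uint8); m[150:222,352:462]=g[150:222,352:462]<60
n,lab,st,ce=cv2.connectedComponentsWithStats(m)
for i in range(1,n):
    if st[i,4]>300:
        v,u=np.where(lab==i); print("strip",mrect(px2w(a,np.c_[u,v],.006)),st[i])
Q=P[90:155,245:320].reshape(-1,3)
s=Q[(Q[:,2]>.066)&(Q[:,2]<.075)]; print("supply",mrect(s))
for z0 in (.1,.105,.108):
    b=P[100:142,280:310].reshape(-1,3); b=b[(b[:,2]>z0)&(b[:,2]<.12)]; print("bar",len(b),mrect(b),b.mean(0).round(4),np.median(b[:,2]))
d=P[100:142,280:310].reshape(-1,3); d=d[(d[:,2]>.08)&(d[:,2]<.09)]; print("disc",len(d),cv2.minEnclosingCircle(np.ascontiguousarray(d[:,:2]*1000,np.float32)))
v,u=np.where(im[112:134,284:303].min(-1)>130); print("white",px2w(a,np.c_[u+284,v+112],.114)[:,:2].round(4).tolist())
save("dial1",cv2.resize(a["image"][90:155,240:320],None,fx=8,fy=8,interpolation=cv2.INTER_CUBIC))
E
```

```text
supply [688.1, 96.9, 159.4, 111.2, -82.6]
bar 113 [677.5, 65.6, 48.4, 14.3, -23.0] [0.6769 0.065  0.112 ] 0.11258597279565663
bar 106 [677.7, 65.7, 48.2, 14.3, -24.5] [0.6775 0.0652 0.1127] 0.11264984210979656
bar 106 [677.7, 65.7, 48.2, 14.3, -24.5] [0.6775 0.0652 0.1127] 0.11264984210979656
disc 185 ((678.1944580078125, 65.26606750488281), 25.7916316986084)
white [[0.7019, 0.0855], [0.702, 0.083], [0.702, 0.0804], [0.7021, 0.0779], [0.7022, 0.0753], [0.7023, 0.0727], [0.7023, 0.0702], [0.7024, 0.0676], [0.7025, 0.0651], [0.7025, 0.0625], [0.7026, 0.0599], [0.7027, 0.0574], [0.7027, 0.0548], [0.7028, 0.0523], [0.7029, 0.0497], [0.7029, 0.0471], [0.703, 0.0446], [0.7031, 0.042], [0.7031, 0.0394], [0.6993, 0.0855], [0.6994, 0.0829], [0.6995, 0.0804], [0.6995, 0.0778], [0.6996, 0.0752], [0.6997, 0.0727], [0.6997, 0.0701], [0.6998, 0.0676], [0.6999, 0.065], [0.6999, 0.0624], [0.7001, 0.0548], [0.7002, 0.0522], [0.7003, 0.0496], [0.7003, 0.0471], [0.7004, 0.0445], [0.7005, 0.0419], [0.7005, 0.0394], [0.6967, 0.0854], [0.6968, 0.0829], [0.6969, 0.0803], [0.6969, 0.0777], [0.697, 0.0752], 
[... 511 characters left out ...]
0.0418], [0.6928, 0.0392], [0.689, 0.0852], [0.6891, 0.0827], [0.6897, 0.0596], [0.6901, 0.0442], [0.6901, 0.0417], [0.6902, 0.0391], [0.6864, 0.0851], [0.687, 0.0621], [0.6871, 0.0596], [0.6876, 0.0416], [0.6876, 0.0391], [0.6844, 0.062], [0.6818, 0.0645], [0.6819, 0.062], [0.6581, 0.0844], [0.6593, 0.0384], [0.6555, 0.0843], [0.6567, 0.0383], [0.6529, 0.0843], [0.653, 0.0817], [0.654, 0.0408], [0.6541, 0.0382], [0.6503, 0.0842], [0.6504, 0.0817], [0.6505, 0.0791], [0.6505, 0.0765], [0.6514, 0.0433], [0.6515, 0.0407], [0.6515, 0.0382], [0.6478, 0.0841], [0.6478, 0.0816], [0.6479, 0.079], [0.648, 0.0765], [0.648, 0.0739], [0.6488, 0.0458], [0.6488, 0.0432], [0.6489, 0.0407], [0.649, 0.0381]]
```

View pics/dial1.png

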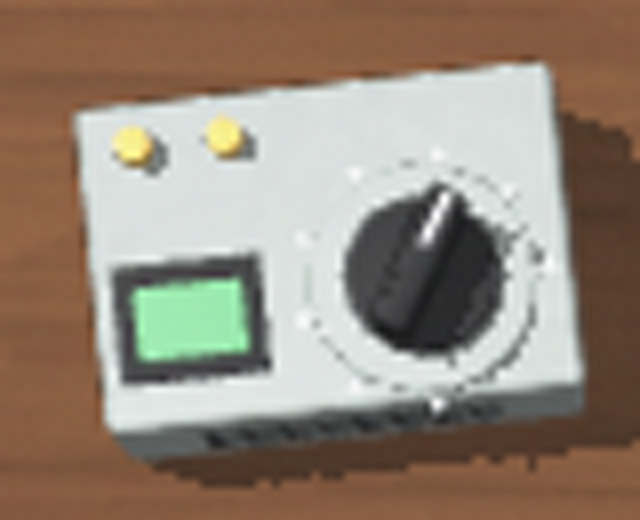

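jog_arm(commands=[0,0,0,0,0,1,85,0,0,0,0,0,1,85,0,0,0,0,0,1,85,0,0,0,0,0,1,85,0,0,0,0,0,1,85,0,0,0,0,0,1,85,0,0,0,0,0,1,85,0,0,0,0,0,1,85,0,0,0,0,0,1,85,0,0,0,0,0,1,85,0,0,0,0,0,1,85,0,0,0,0,0,1,85,0,0,0,0,0,1,85,0,0,0,0,0,1,85,0,0,0,0,0,1,85])

```text
t: 4.9
tool_pos: [0.2785, 0.5595, 0.2313]
tool_rot: [3.101, -0.504, -0.0]
contact_force: [0.6, 0.1, 0.7]
opening: 0.085
grip_force: 0.0
```

The white line is at dial1 (437,215), the +x end of the bar, so the dial stands at about 3.69 rad and has to turn anticlockwise by 211°.

```bash
python3 - <<'E'
from h import *
go(677.7,65.6,231,-114)
from scipy.spatial.transform import Rotation as R
# after the turn
o=ctrl.get_obs(); M=R.from_euler("z",-5.5,degrees=True).as_matrix()@R.from_rotvec(o["tool_rot"]).as_matrix()
print(M.T@(np.array([677.7,65.6,93])-o["tool_pos"]*1000)/60)
a=avg(n=1); im=a["image"].astype(int); g=im.max(-1)[150:222,352:462]
print(np.percentile(g,[1,10,30,50]))
for th in (70,90,110):
  m=np.zeros((400,640),np.uint8); m[150:222,352:462]=g<th
  n,lab,st,ce=cv2.connectedComponentsWithStats(m)
  for i in range(1,n):
    if st[i,4]>300:
        v,u=np.where(lab==i); print("strip",th,mrect(px2w(a,np.c_[u,v],.006)),st[i])
E
```

```text
t 4.9 tcp mm [278.5 559.5 231.3] yawY -108.5 tilt [-0.  0.] F [0.6 0.1 0.7] Tq [ 0.07  0.02 -0.01] open 85.0 grip 0.0 q6 2.88
shift tool mm [5.352e+02 3.420e+02 3.000e-01] shares [8.92 5.7  0.  ] turn z share 0.96
[9.42452374 4.81843661 2.30468162]
[ 58.  60.  62. 133.]
strip 70 [529.3, -163.7, 145.5, 45.9, -0.6] [366 158  18  53 874]
strip 70 [529.0, -254.2, 145.0, 44.7, 0.9] [399 159  17  53 858]
strip 70 [528.3, -343.6, 145.1, 44.7, 0.7] [431 160  17  53 860]
strip 90 [529.7, -162.9, 146.1, 47.8, -0.4] [365 158  19  53 910]
strip 90 [529.0, -252.8, 145.2, 47.4, 0.9] [398 159  18  53 910]
strip 90 [528.4, -342.2, 145.5, 47.5, 0.7] [430 160  18  53 910]
strip 110 [529.6, -163.0, 148.8, 49.1, -1.0] [365 157  19  55 935]
strip 110 [529.0, -252.8, 150.0, 47.5, 0.9] [398 158  18  55 932]
strip 110 [528.3, -342.8, 149.2, 49.3, -0.5] [430 159  19  55 932]h.py:12: RuntimeWarning: All-NaN slice encountered
  z=np.array([x["z_map"] for x in L]); z[z<=0]=np.nan; a["z_map"]=np.nan_to_num(np.nanmedian(z,0)); return a
```

jog_arm(commands=[0,0,0,0,0,0.96,85,0.673,0.344,0,0,0,0,85,0.673,0.344,0,0,0,0,85,0.673,0.344,0,0,0,0,85,0.673,0.344,0,0,0,0,85,0.673,0.344,0,0,0,0,85,0.673,0.344,0,0,0,0,85,0.673,0.344,0,0,0,0,85,0.673,0.344,0,0,0,0,85,0.673,0.344,0,0,0,0,85,0.673,0.344,0,0,0,0,85,0.673,0.344,0,0,0,0,85,0.673,0.344,0,0,0,0,85,0.673,0.344,0,0,0,0,85,0.673,0.344,0,0,0,0,85,0,0,0,0,0,0,60])

```text
t: 6.95
tool_pos: [0.68, 0.064, 0.2309]
tool_rot: [3.073, -0.652, -0.0]
contact_force: [-0.3, 0.8, -0.7]
opening: 0.0697
grip_force: 0.0
```

```bash
python3 -c "
from h import *
go(677.7,65.6,94,-114)"
```

```text
t 6.95 tcp mm [680.   64.  230.9] yawY -113.9 tilt [-0. -0.] F [-0.3  0.8 -0.7] Tq [0.02 0.05 0.03] open 69.7 grip 0.0 q6 1.97
shift tool mm [ -2.7  -0.6 136.9] shares [-0.04 -0.01  2.28] turn z share 0.01
```

jog_arm(commands=[-0.04,-0.01,0.38,0,0,0,50,0,0,0.38,0,0,0,50,0,0,0.38,0,0,0,50,0,0,0.38,0,0,0,50,0,0,0.38,0,0,0,50,0,0,0.38,0,0,0,50,0,0,0,0,0,0,50,0,0,0,0,0,0,5,0,0,0,0,0,0,5,0,0,0,0,0,0,5,0,0,0,0,0,0,5,0,0,0,0,0,0,5,0,0,0,0,0,0,5], newtons=25)

```text
t: 8.57
tool_pos: [0.677, 0.0662, 0.0964]
tool_rot: [3.07, -0.649, 0.002]
contact_force: [-3.1, -4.8, 2.9]
opening: 0.013
grip_force: 28.3
```

jog_arm(commands=[0,0,0,0,0,-1,5,0,0,0,0,0,-1,5,0,0,0,0,0,-1,5,0,0,0,0,0,-1,5,0,0,0,0,0,-1,5,0,0,0,0,0,-1,5,0,0,0,0,0,-1,5,0,0,0,0,0,-1,5,0,0,0,0,0,-1,5,0,0,0,0,0,-1,5,0,0,0,0,0,-1,5,0,0,0,0,0,-1,5,0,0,0,0,0,-1,5,0,0,0,0,0,-1,5,0,0,0,0,0,-1,5,0,0,0,0,0,-1,5,0,0,0,0,0,-1,5,0,0,0,0,0,-1,5,0,0,0,0,0,-1,5,0,0,0,0,0,-1,5])

```text
t: 11.08
tool_pos: [0.6778, 0.0647, 0.0964]
tool_rot: [2.2, 2.234, -0.004]
contact_force: [-0.4, -9.1, 2.0]
opening: 0.0135
grip_force: 28.1
```

jog_arm(commands=[0,0,0,0,0,-1,5,0,0,0,0,0,-1,5,0,0,0,0,0,-1,5,0,0,0,0,0,-1,5,0,0,0,0,0,-1,5,0,0,0,0,0,-1,5,0,0,0,0,0,-1,5,0,0,0,0,0,-1,5,0,0,0,0,0,-1,5,0,0,0,0,0,-1,5,0,0,0,0,0,-1,5,0,0,0,0,0,-1,5,0,0,0,0,0,-1,5,0,0,0,0,0,-1,5,0,0,0,0,0,-1,5,0,0,0,0,0,-0.5,5,0,0,0,0,0,0,5])

```text
t: 13.2
tool_pos: [0.6789, 0.0656, 0.0964]
tool_rot: [0.013, 3.136, -0.007]
contact_force: [3.6, -6.4, -0.6]
opening: 0.0128
grip_force: 27.7
```

```bash
python3 -c "
from h import *
state()"
```

```text
t 13.2 tcp mm [678.9  65.6  96.4] yawY 89.5 tilt [ 0.005 -0.005] F [ 3.6 -6.4 -0.6] Tq [-1.22 -0.49  0.01] open 12.8 grip 27.744618952274323 q6 -1.57
```

jog_arm(commands=[0,0,0,0,0,-1,5,0,0,0,0,0,-0.3,5,0,0,0,0,0,-0.2,5,0,0,0,0,0,-0.2,5,0,0,0,0,0,0,5])

```text
t: 13.82
tool_pos: [0.6789, 0.0658, 0.0965]
tool_rot: [-0.25, 3.126, -0.006]
contact_force: [3.1, -6.3, -1.2]
opening: 0.0135
grip_force: 32.3
```

```bash
python3 -c "
from h import *
state()"
```

```text
t 13.82 tcp mm [678.9  65.8  96.5] yawY 99.1 tilt [ 0.006 -0.004] F [ 3.1 -6.3 -1.2] Tq [-1.   -0.53 -0.74] open 13.5 grip 32.32760399580002 q6 -1.74
```

The torque shows the dial is against its stop. I'll let go and lift.

jog_arm(commands=[0,0,0,0,0,0,60,0,0,0,0,0,0,60,0,0,0,0,0,0,60,0,0,0,0,0,0,60,0,0,-0.5,0,0,0,85,0,0,-0.5,0,0,0,85,0,0,-0.5,0,0,0,85,0,0,-0.5,0,0,0,85,0,0,-0.3,0,0,0,85])

```text
t: 14.95
tool_pos: [0.6773, 0.0683, 0.2346]
tool_rot: [-0.255, 3.129, -0.0]
contact_force: [0.2, -0.2, -0.3]
opening: 0.0849
grip_force: 0.0
```

```bash
cat >> h.py <<'E'
def boards(a,boxes=((180,170,305,262),(352,150,462,225))):
    P=pts(a); im=a["image"].astype(int)
    for l,t,r,b in boxes:
        m=np.zeros(P.shape[:2],np.uint8); m[t:b,l:r]=(im[t:b,l:r].min(-1)>150)
        m=cv2.morphologyEx(m,cv2.MORPH_CLOSE,np.ones((5,5)))
        n,lab,st,ce=cv2.connectedComponentsWithStats(m)
        for i in range(1,n):
            if st[i,4]>200:
                v,u=np.where(lab==i); z=np.nanmedian(P[v,u,2]); print("white",st[i],"z",round(z,4),mrect(px2w(a,np.c_[u,v],z)))
E
python3 - <<'E'
from h import *
a=avg(n=3); save("top2",a["image"]); P=pts(a); boards(a)
b=P[100:142,280:310].reshape(-1,3); b=b[(b[:,2]>.104)&(b[:,2]<.12)]; print("bar",len(b),mrect(b) if len(b)>10 else 0)
Q=P[185:252,250:292].reshape(-1,3); print(mrect(Q[(Q[:,2]>.018)&(Q[:,2]<.03)]))
Q=P[190:240,205:245].reshape(-1,3); print(mrect(Q[(Q[:,2]>.018)&(Q[:,2]<.03)]))
go(433,122,231,86.3)
E
```

```text
white [210 197  26  36 665] z 0.0229 [434.8, 251.5, 91.2, 53.8, -9.6]
white [ 392  155   65   62 1626] z 0.0061 [528.6, -303.2, 178.0, 169.1, 89.6]
bar 87 [673.9, 64.7, 40.9, 13.6, 7.6]
[0.0, 0.0, 0.0, 0.0, 0.0]
[435.4, 252.2, 90.0, 53.7, -10.0]
t 15.1 tcp mm [677.2  68.3 233.3] yawY 99.3 tilt [0.002 0.   ] F [-1.2  1.1  0.7] Tq [ 0.02 -0.04 -0.02] open 85.2 grip 0.0 q6 -1.74
shift tool mm [232.3  92.5   1.9] shares [3.87 1.54 0.03] turn z share 2.27
```

View pics/top2.png

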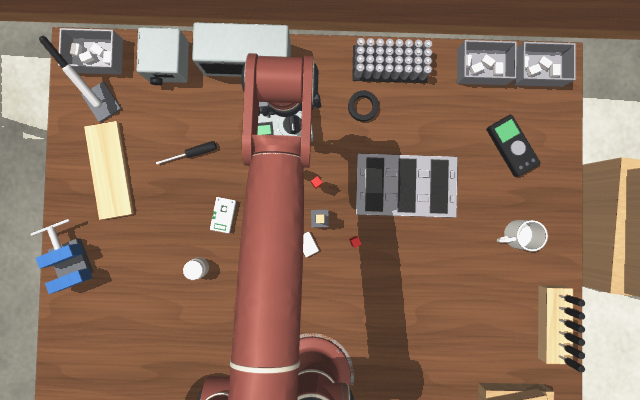

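The long board is hidden behind the arm and the bar reads 7.6° (off). The short board at (223,215) is unmoved, so I'll take it first.

```bash
cat >> h.py <<'E'
def go2(x,y,z,yaw):
    "turn first, then shift in the turned tool axes; assumes tool down"
    o,M=state(); yc=np.degrees(np.arctan2(M[1,1],M[0,1])); dy=(yaw-yc+180)%360-180
    w=np.radians(yaw); X=np.array([-np.sin(w),np.cos(w)]); Y=np.array([np.cos(w),np.sin(w)])
    d=np.array([x,y,z])-o["tool_pos"]*1000
    s=np.array([X@d[:2],Y@d[:2],-d[2]])/60
    print("turn share",round(-np.radians(dy)/.1,2),"then shift shares",np.round(s,2),"q6 end~",round(o["q"][5]+(-np.radians(dy)),2))
E
python3 - <<'E'
from h import *
go2(435.2,252,100,80.2)
E
```

```text
t 15.1 tcp mm [677.2  68.3 233.3] yawY 99.3 tilt [0.002 0.   ] F [-1.2  1.1  0.7] Tq [ 0.02 -0.04 -0.02] open 85.2 grip 0.0 q6 -1.74
turn share 3.33 then shift shares [4.49 2.33 2.22] q6 end~ -1.41
```

jog_arm(commands=[0,0,0,0,0,0.83,85,0,0,0,0,0,0.83,85,0,0,0,0,0,0.83,85,0,0,0,0,0,0.84,85,0.56,0.29,0,0,0,0,85,0.56,0.29,0,0,0,0,85,0.56,0.29,0,0,0,0,85,0.56,0.29,0,0,0,0,85,0.56,0.29,0,0,0,0,85,0.56,0.29,0,0,0,0,85,0.56,0.29,0,0,0,0,85,0.57,0.3,0,0,0,0,85,0,0,0.55,0,0,0,85,0,0,0.55,0,0,0,85,0,0,0.55,0,0,0,85,0,0,0.55,0,0,0,85,0,0,0,0,0,0,85])

```text
t: 17.23
tool_pos: [0.4315, 0.2503, 0.0957]
tool_rot: [-0.267, -3.121, 0.007]
contact_force: [-0.6, 0.3, 0.4]
opening: 0.0851
grip_force: 0.0
```

```bash
python3 - <<'E'
from h import *
a=avg(n=1); boards(a,((240,170,305,262),))
P=pts(a); Q=P[185:252,250:292].reshape(-1,3); Q=Q[(Q[:,2]>.018)&(Q[:,2]<.03)]; print(len(Q),len(Q)>50 and mrect(Q))
w=eyes.get_image("wrist"); save("w1",w["image"])
go2(435.2,252,5,80.2)
E
```

```text
white [ 258  189   25   56 1061] z 0.0231 [433.2, 121.8, 149.7, 53.1, -4.1]
984 [432.9, 122.0, 150.0, 52.2, -3.9]
t 17.32 tcp mm [434.6 251.6 100.1] yawY 80.2 tilt [-0.001 -0.001] F [-0.  -0.4  0.6] Tq [ 0.02 -0.    0.01] open 84.8 grip 0.0 q6 -1.02
turn share 0.0 then shift shares [-0.01  0.01  1.59] q6 end~ -1.02h.py:12: RuntimeWarning: All-NaN slice encountered
  z=np.array([x["z_map"] for x in L]); z[z<=0]=np.nan; a["z_map"]=np.nan_to_num(np.nanmedian(z,0)); return a
```

View pics/w1.png

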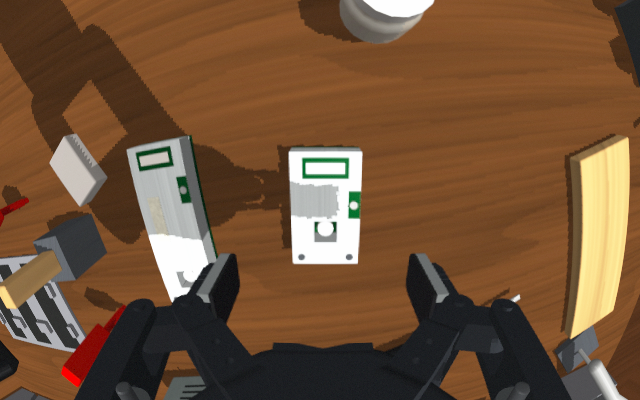

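The wrist view shows the short board at (325,207), midway between the open fingers. Descending and gripping.

jog_arm(commands=[-0.01,0.01,0.4,0,0,0,85,0,0,0.4,0,0,0,85,0,0,0.4,0,0,0,85,0,0,0.39,0,0,0,85,0,0,0,0,0,0,85,0,0,0,0,0,0,40,0,0,0,0,0,0,40,0,0,0,0,0,0,40,0,0,0,0,0,0,40,0,0,0,0,0,0,40], newtons=40)

```text
t: 18.58
tool_pos: [0.4373, 0.2529, 0.0071]
tool_rot: [0.268, 3.127, 0.002]
contact_force: [-0.5, -0.9, 6.7]
opening: 0.0512
grip_force: 43.8
```

jog_arm(commands=[0,0,-0.5,0,0,0,40,0,0,-0.7,0,0,0,40,0,0,-0.7,0,0,0,40,0,0,-0.7,0,0,0,40,0,0,-0.6,0,0,0,40,0,0,0,0,0,0,40])

```text
t: 19.32
tool_pos: [0.4375, 0.253, 0.2008]
tool_rot: [0.267, 3.124, 0.005]
contact_force: [-0.0, 0.0, -1.8]
opening: 0.0511
grip_force: 43.0
```

```bash
python3 - <<'E'
from h import *
go2(529,-343,197,90)
go2(529,-343,197,-90)
E
```

```text
t 19.32 tcp mm [437.5 253.  200.8] yawY 80.2 tilt [0.007 0.003] F [-0.   0.  -1.8] Tq [-0.01 -0.05 -0.01] open 51.1 grip 43.00786256790161 q6 -1.02
turn share -1.71 then shift shares [-1.53 -9.93  0.06] q6 end~ -1.19
t 19.32 tcp mm [437.5 253.  200.8] yawY 80.2 tilt [0.007 0.003] F [-0.   0.  -1.8] Tq [-0.01 -0.05 -0.01] open 51.1 grip 43.00786256790161 q6 -1.02
turn share 29.71 then shift shares [1.53 9.93 0.06] q6 end~ 1.95
```

jog_arm(commands=[0,0,0,0,0,-0.86,40,0,0,0,0,0,-0.85,40,-0.11,-0.71,0,0,0,0,40,-0.11,-0.71,0,0,0,0,40,-0.11,-0.71,0,0,0,0,40,-0.11,-0.71,0,0,0,0,40,-0.11,-0.71,0,0,0,0,40,-0.11,-0.71,0,0,0,0,40,-0.11,-0.71,0,0,0,0,40,-0.11,-0.71,0,0,0,0,40,-0.11,-0.71,0,0,0,0,40,-0.11,-0.71,0,0,0,0,40,-0.11,-0.71,0,0,0,0,40,-0.11,-0.71,0,0,0,0,40,-0.11,-0.71,0,0,0,0,40,-0.11,-0.7,0,0,0,0,40,0,0,0,0,0,0,40,0,0,0,0,0,0,40])

```text
t: 21.58
tool_pos: [0.5274, -0.3426, 0.1948]
tool_rot: [-0.0, -3.139, -0.004]
contact_force: [0.7, 0.3, -2.2]
opening: 0.0511
grip_force: 43.1
```

```bash
python3 - <<'E'
from h import *
go2(529,-343,15,90)
E
```

```text
t 21.57 tcp mm [ 527.4 -342.6  194.8] yawY 90.0 tilt [-0.003  0.003] F [ 0.7  0.3 -2.2] Tq [ 0.04 -0.06 -0.01] open 51.1 grip 43.085342198610306 q6 -2.27
turn share -0.0 then shift shares [-0.03 -0.01  3.  ] q6 end~ -2.27
```

jog_arm(commands=[-0.03,-0.01,0.6,0,0,0,40,0,0,0.6,0,0,0,40,0,0,0.6,0,0,0,40,0,0,0.6,0,0,0,40,0,0,0.4,0,0,0,40,0,0,0.2,0,0,0,40,0,0,0,0,0,0,40,0,0,0,0,0,0,40,0,0,0,0,0,0,70,0,0,0,0,0,0,70,0,0,0,0,0,0,70,0,0,-0.4,0,0,0,70,0,0,-0.7,0,0,0,85,0,0,-0.7,0,0,0,85,0,0,-0.7,0,0,0,85,0,0,-0.6,0,0,0,85])

```text
t: 23.58
tool_pos: [0.5303, -0.3444, 0.2054]
tool_rot: [-0.0, 3.14, -0.002]
contact_force: [-0.1, -0.3, -0.2]
opening: 0.085
grip_force: 0.0
```

```bash
python3 - <<'E'
from h import *
a=avg(n=1); boards(a,((180,170,305,262),))
P=pts(a); Q=P[185:252,250:292].reshape(-1,3); Q=Q[(Q[:,2]>.018)&(Q[:,2]<.03)]; print(len(Q),mrect(Q))
go2(432.9,122,197,86)
E
```

```text
white [ 258  189   25   56 1083] z 0.023 [432.6, 121.7, 150.9, 53.2, -3.8]
986 [433.0, 122.0, 149.8, 52.7, -3.8]
t 23.62 tcp mm [ 532.3 -346.   211.5] yawY 90.0 tilt [ 0.008 -0.007] F [ 1.8 -1.   4.1] Tq [-0.04 -0.07 -0.01] open 84.8 grip 0.0 q6 -2.26
turn share 0.7 then shift shares [2.2  7.67 0.24] q6 end~ -2.19h.py:12: RuntimeWarning: All-NaN slice encountered
  z=np.array([x["z_map"] for x in L]); z[z<=0]=np.nan; a["z_map"]=np.nan_to_num(np.nanmedian(z,0)); return a
```

jog_arm(commands=[0,0,0,0,0,0.7,85,0.178,0.635,0,0,0,0,85,0.178,0.635,0,0,0,0,85,0.178,0.635,0,0,0,0,85,0.178,0.635,0,0,0,0,85,0.178,0.635,0,0,0,0,85,0.178,0.635,0,0,0,0,85,0.178,0.635,0,0,0,0,85,0.178,0.635,0,0,0,0,85,0.178,0.635,0,0,0,0,85,0.178,0.635,0,0,0,0,85,0.178,0.635,0,0,0,0,85,0.178,0.635,0,0,0,0,85,0,0,0.5,0,0,0,85,0,0,0.5,0,0,0,85,0,0,0.5,0,0,0,85,0,0,0.5,0,0,0,85,0,0,0,0,0,0,85,0,0,0,0,0,0,85])

```text
t: 26.0
tool_pos: [0.4348, 0.1209, 0.0842]
tool_rot: [0.11, 3.138, 0.0]
contact_force: [0.4, 0.1, 0.5]
opening: 0.0848
grip_force: 0.0
```

```bash
python3 - <<'E'
from h import *
a=avg(n=1); save("top3",a["image"]); boards(a)
w=eyes.get_image("wrist"); save("w2",w["image"])
P=pts(a); Q=P[150:225,420:462].reshape(-1,3); Q=Q[(Q[:,2]>.02)&(Q[:,2]<.04)]; print("short in tray",len(Q),mrect(Q))
go2(432.9,122,7,86)
E
```

```text
white [ 356  154  101   63 3719] z 0.0072 [528.9, -252.5, 278.8, 169.0, 89.6]
short in tray 636 [529.6, -332.2, 88.3, 79.3, 1.1]
t 26.1 tcp mm [435.4 121.   84.9] yawY 86.0 tilt [0.003 0.   ] F [ 0.1 -0.1  0.7] Tq [-0.02 -0.03 -0.05] open 84.8 grip 0.0 q6 -1.39
turn share -0.0 then shift shares [0.04 0.01 1.3 ] q6 end~ -1.39h.py:12: RuntimeWarning: All-NaN slice encountered
  z=np.array([x["z_map"] for x in L]); z[z<=0]=np.nan; a["z_map"]=np.nan_to_num(np.nanmedian(z,0)); return a
```

View pics/w2.png

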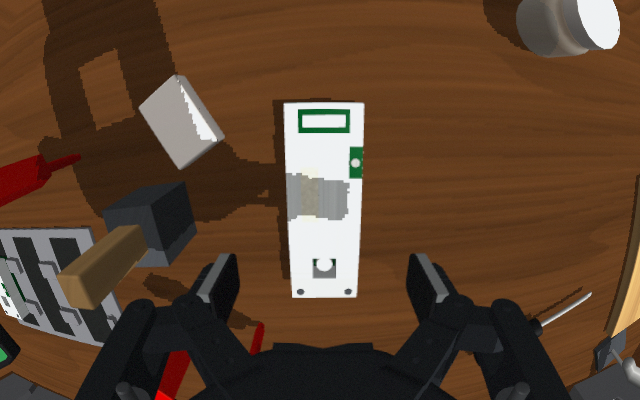

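The long board sits at (325,200), centred between the fingers.

jog_arm(commands=[0.04,0.01,0.4,0,0,0,85,0,0,0.4,0,0,0,85,0,0,0.3,0,0,0,85,0,0,0.17,0,0,0,85,0,0,0,0,0,0,85,0,0,0,0,0,0,40,0,0,0,0,0,0,40,0,0,0,0,0,0,40,0,0,0,0,0,0,40,0,0,0,0,0,0,40], newtons=50)

```text
t: 27.35
tool_pos: [0.4329, 0.1219, 0.0082]
tool_rot: [0.11, 3.137, 0.001]
contact_force: [-0.7, 0.4, 6.6]
opening: 0.0507
grip_force: 54.3
```

jog_arm(commands=[0,0,-0.5,0,0,0,40,0,0,-0.7,0,0,0,40,0,0,-0.7,0,0,0,40,0,0,-0.7,0,0,0,40,0,0,-0.6,0,0,0,40,0,0,0,0,0,0,40,0,0,0,0,0,0,40])

```text
t: 28.22
tool_pos: [0.4304, 0.1215, 0.1964]
tool_rot: [-0.109, -3.136, 0.001]
contact_force: [-0.6, -0.1, -4.2]
opening: 0.0504
grip_force: 53.9
```

```bash
python3 - <<'E'
from h import *
go2(529,-163,200,90)
a=avg(n=1); save("tray1",cv2.resize(a["image"][145:230,345:465],None,fx=6,fy=6,interpolation=cv2.INTER_CUBIC))
P=pts(a); p=P[150:225,420:462]; m=((p[...,2]>.022)&(p[...,2]<.04)).astype(np.uint8); m=cv2.morphologyEx(m,cv2.MORPH_OPEN,np.ones((3,3)))
print(m.sum(),mrect(p[m>0]))
E
```

```text
t 28.23 tcp mm [430.4 121.5 196.4] yawY 86.0 tilt [-0.004 -0.   ] F [-0.6 -0.1 -4.2] Tq [-0.03  0.04  0.01] open 50.4 grip 53.85861575603485 q6 -1.39
turn share -0.7 then shift shares [-1.64 -4.74 -0.06] q6 end~ -1.46
606 [529.6, -344.8, 88.5, 54.6, 0.1]h.py:12: RuntimeWarning: All-NaN slice encountered
  z=np.array([x["z_map"] for x in L]); z[z<=0]=np.nan; a["z_map"]=np.nan_to_num(np.nanmedian(z,0)); return a
```

View pics/tray1.png

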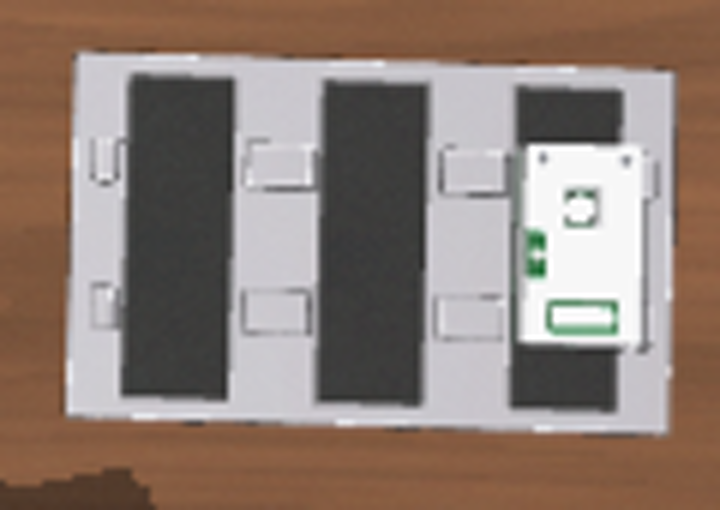

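The short board sits in the right bay (529.6, -344.8), centred within 2 mm. Now the long board goes to the left bay.

jog_arm(commands=[0,0,0,0,0,-0.7,40,-0.205,-0.593,0,0,0,0,40,-0.205,-0.593,0,0,0,0,40,-0.205,-0.593,0,0,0,0,40,-0.205,-0.593,0,0,0,0,40,-0.205,-0.593,0,0,0,0,40,-0.205,-0.593,0,0,0,0,40,-0.205,-0.593,0,0,0,0,40,-0.205,-0.593,0,0,0,0,40,0,0,0,0,0,0,40,0,0,0,0,0,0,40,0,0,0,0,0,0,40])

```text
t: 29.78
tool_pos: [0.5296, -0.1619, 0.1978]
tool_rot: [0.002, -3.14, -0.001]
contact_force: [-0.0, -1.1, -2.5]
opening: 0.0505
grip_force: 54.1
```

```bash
python3 - <<'E'
from h import *
go2(529,-163,16,90)
E
```

```text
t 29.77 tcp mm [ 529.6 -161.9  197.8] yawY 90.1 tilt [-0.002  0.001] F [-0.  -1.1 -2.5] Tq [-0.01  0.03  0.05] open 50.5 grip 54.071035981178284 q6 -2.0
turn share 0.01 then shift shares [ 0.01 -0.02  3.03] q6 end~ -2.0
```

jog_arm(commands=[0.01,-0.02,0.6,0,0,0,40,0,0,0.6,0,0,0,40,0,0,0.6,0,0,0,40,0,0,0.6,0,0,0,40,0,0,0.4,0,0,0,40,0,0,0.22,0,0,0,40,0,0,0,0,0,0,40,0,0,0,0,0,0,40,0,0,0,0,0,0,70,0,0,0,0,0,0,70,0,0,0,0,0,0,70,0,0,-0.4,0,0,0,70,0,0,-0.7,0,0,0,85,0,0,-0.7,0,0,0,85,0,0,-0.7,0,0,0,85,0,0,-0.5,0,0,0,85,0,0,0,0,0,0,85,0,0,0,0,0,0,85])

```text
t: 32.02
tool_pos: [0.529, -0.1639, 0.1965]
tool_rot: [0.0, -3.14, -0.001]
contact_force: [-0.1, -0.3, -0.6]
opening: 0.0851
grip_force: 0.0
```

```bash
python3 - <<'E'
from h import *
o,M=state(); print(o["t"])
go2(432.5,-12.6,200,91.5)
E
```

```text
t 32.02 tcp mm [ 529.  -163.9  196.5] yawY 90.0 tilt [-0.001  0.001] F [-0.1 -0.3 -0.6] Tq [-0.03  0.05  0.02] open 85.1 grip 0.0 q6 -2.01
32.025
t 32.02 tcp mm [ 529.  -163.9  196.5] yawY 90.0 tilt [-0.001  0.001] F [-0.1 -0.3 -0.6] Tq [-0.03  0.05  0.02] open 85.1 grip 0.0 q6 -2.01
turn share -0.26 then shift shares [ 1.54  2.56 -0.06] q6 end~ -2.03
```

jog_arm(commands=[0,0,0,0,0,-0.26,60,0.31,0.512,0,0,0,0,60,0.31,0.512,0,0,0,0,60,0.31,0.512,0,0,0,0,60,0.31,0.512,0,0,0,0,60,0.31,0.512,0,0,0,0,60,0,0,0,0,0,0,60,0,0,0,0,0,0,60,0,0,0,0,0,0,60])

```text
t: 33.15
tool_pos: [0.4329, -0.0137, 0.1974]
tool_rot: [0.04, -3.141, 0.0]
contact_force: [-0.0, -0.8, -0.7]
opening: 0.0602
grip_force: 0.0
```

```bash
cat >> h.py <<'E'
def intray(a):
    P=pts(a); p=P[145:232,345:465]; m=((p[...,2]>.022)&(p[...,2]<.045)).astype(np.uint8); m=cv2.morphologyEx(m,cv2.MORPH_OPEN,np.ones((3,3)))
    n,lab,st,ce=cv2.connectedComponentsWithStats(m)
    for i in range(1,n):
        if st[i,4]>150: print("tray board",st[i],mrect(p[lab==i]),np.median(p[lab==i][:,2]).round(4))
E
python3 - <<'E'
from h import *
a=avg(n=4); intray(a); save("top4",cv2.resize(a["image"][140:260,240:480],None,fx=3,fy=3,interpolation=cv2.INTER_CUBIC))
w=eyes.get_image("wrist"); save("w3",w["image"])
go2(432.5,-12.6,78,91.5)
E
```

```text
tray board [ 19   0  21  53 971] [564.6, -159.4, 142.6, 52.4, -0.6] 0.0296
tray board [ 87  24  20  33 620] [529.6, -344.6, 88.5, 52.8, 0.3] 0.0297
t 33.4 tcp mm [432.8 -13.4 197.6] yawY 91.5 tilt [-0.  0.] F [ 0.4  0.1 -0.6] Tq [ 0.05 -0.02  0.01] open 59.8 grip 0.0 q6 -1.8
turn share -0.01 then shift shares [0.   0.01 1.99] q6 end~ -1.8
```

View pics/top4.png

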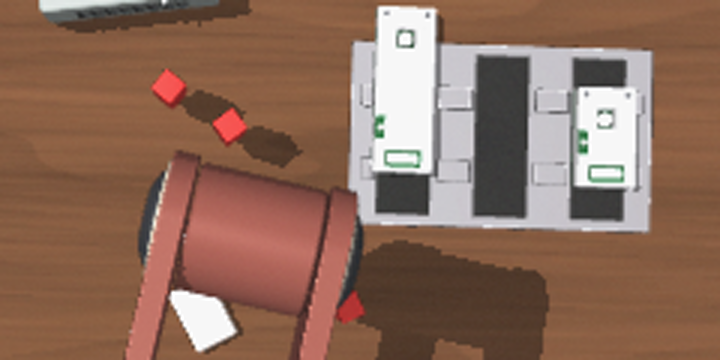

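View pics/w3.png

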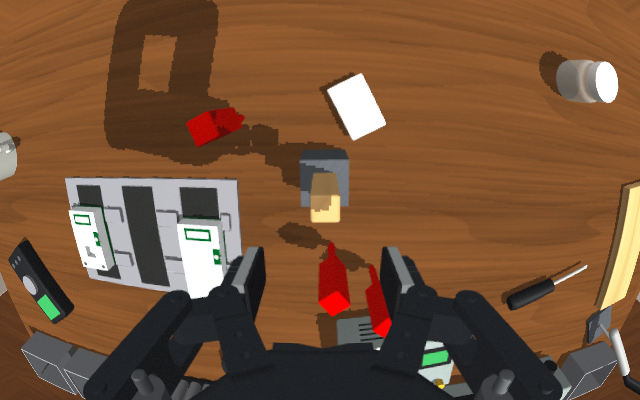

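The long board has been knocked about 39 mm towards +x: it is at (405,90) in the crop, with centre about (568,-159). The short board is fine. I'll regrasp the long board high, above the guide blocks, and put it back.

```bash
python3 - <<'E'
from h import *
a=avg(n=3); P=pts(a); p=P[120:232,345:410]; m=((p[...,2]>.022)&(p[...,2]<.045)).astype(np.uint8); m=cv2.morphologyEx(m,cv2.MORPH_OPEN,np.ones((3,3)))
n,lab,st,ce=cv2.connectedComponentsWithStats(m); i=1+st[1:,4].argmax(); q=p[lab==i]; r=mrect(q); print(r)
A=np.c_[q[:,:2],np.ones(len(q))]; print("plane",np.linalg.lstsq(A,q[:,2],rcond=None)[0])
go2(r[0],r[1],80,90+r[4])
E
```

```text
[568.2, -159.7, 150.0, 52.5, -0.9]
plane [-0.00137266  0.00011657  0.03032334]
t 33.55 tcp mm [432.7 -13.2 197.7] yawY 91.5 tilt [-0. -0.] F [0.5 0.6 0.3] Tq [-0.04  0.01 -0.01] open 59.9 grip 0.0 q6 -1.8
turn share 0.42 then shift shares [-2.3  -2.41  1.96] q6 end~ -1.76
```

jog_arm(commands=[0,0,0,0,0,0.42,80,-0.46,-0.482,0,0,0,0,80,-0.46,-0.482,0,0,0,0,80,-0.46,-0.482,0,0,0,0,80,-0.46,-0.482,0,0,0,0,80,-0.46,-0.482,0,0,0,0,80,0,0,0.5,0,0,0,80,0,0,0.5,0,0,0,80,0,0,0.5,0,0,0,80,0,0,0.5,0,0,0,80,0,0,0,0,0,0,80,0,0,0,0,0,0,80,0,0,0,0,0,0,80])

```text
t: 35.17
tool_pos: [0.5696, -0.1603, 0.0798]
tool_rot: [0.025, 3.138, -0.002]
contact_force: [0.0, -0.2, -1.2]
opening: 0.08
grip_force: 0.0
```

```bash
python3 - <<'E'
from h import *
go2(568.2,-160.5,23,89.1)
E
```

```text
t 35.17 tcp mm [ 569.6 -160.3   79.8] yawY 89.1 tilt [ 0.003 -0.001] F [ 0.  -0.2 -1.2] Tq [0.01 0.03 0.04] open 80.0 grip 0.0 q6 -1.96
turn share -0.0 then shift shares [ 0.02 -0.    0.95] q6 end~ -1.96
```

jog_arm(commands=[0.02,0,0.4,0,0,0,80,0,0,0.4,0,0,0,80,0,0,0.15,0,0,0,80,0,0,0,0,0,0,80,0,0,0,0,0,0,40,0,0,0,0,0,0,40,0,0,0,0,0,0,40,0,0,0,0,0,0,40,0,0,0,0,0,0,40,0,0,-0.1,0,0,0,40,0,0,-0.2,0,0,0,40,0,0,0,0,0,0,40,0,0,0,0,0,0,40], newtons=60)

```text
t: 36.8
tool_pos: [0.5669, -0.1597, 0.0385]
tool_rot: [-0.025, -3.141, -0.0]
contact_force: [-0.3, -0.5, -3.9]
opening: 0.0494
grip_force: 62.8
```

```bash
python3 - <<'E'
from h import *
go2(529.5,-163,25,90)
E
```

```text
t 36.8 tcp mm [ 566.9 -159.7   38.5] yawY 89.1 tilt [-0.  0.] F [-0.3 -0.5 -3.9] Tq [ 0.03 -0.06 -0.01] open 49.4 grip 62.792630195617676 q6 -1.96
turn share -0.16 then shift shares [ 0.62 -0.06  0.23] q6 end~ -1.97
```

jog_arm(commands=[0,0,0,0,0,-0.16,40,0.2,-0.02,0,0,0,0,40,0.2,-0.02,0,0,0,0,40,0.23,-0.02,0,0,0,0,40,0,0,0,0,0,0,40,0,0,0.1,0,0,0,40,0,0,0.1,0,0,0,40,0,0,0.07,0,0,0,40,0,0,0,0,0,0,40,0,0,0,0,0,0,40,0,0,0,0,0,0,70,0,0,0,0,0,0,70,0,0,0,0,0,0,70,0,0,-0.5,0,0,0,70,0,0,-0.8,0,0,0,60,0,0,-0.8,0,0,0,60,0,0,-0.8,0,0,0,60,0,0,0,0,0,0,60,0,0,0,0,0,0,60])

```text
t: 39.17
tool_pos: [0.5291, -0.1633, 0.1961]
tool_rot: [0.0, -3.141, -0.0]
contact_force: [-0.2, -0.4, -1.4]
opening: 0.0597
grip_force: 0.0
```

```bash
python3 - <<'E'
from h import *
go2(432.5,-12.6,200,91.5)
E
```

```text
t 39.17 tcp mm [ 529.1 -163.3  196.1] yawY 90.0 tilt [-0.  0.] F [-0.2 -0.4 -1.4] Tq [ 0.08 -0.01 -0.  ] open 59.7 grip 0.0 q6 -2.0
turn share -0.26 then shift shares [ 1.54  2.55 -0.06] q6 end~ -2.03
```

jog_arm(commands=[0,0,0,0,0,-0.26,60,0.308,0.51,0,0,0,0,60,0.308,0.51,0,0,0,0,60,0.308,0.51,0,0,0,0,60,0.308,0.51,0,0,0,0,60,0.308,0.51,0,0,0,0,60,0,0,0,0,0,0,60,0,0,0,0,0,0,60,0,0,0,0,0,0,60])

```text
t: 40.3
tool_pos: [0.4332, -0.0136, 0.1961]
tool_rot: [0.04, -3.141, 0.0]
contact_force: [-0.7, 0.4, 0.5]
opening: 0.06
grip_force: 0.0
```

```bash
python3 - <<'E'
from h import *
a=avg(n=5); intray(a)
go2(432.5,-12.6,80,91.5)
E
```

```text
tray board [  21   11   20   56 1023] [529.8, -163.8, 150.1, 52.6, 0.3] 0.0296
tray board [ 87  24  20  33 616] [529.6, -344.9, 88.5, 52.8, 0.2] 0.0299
t 40.55 tcp mm [433.1 -13.3 196.4] yawY 91.5 tilt [-0.  0.] F [-0.8 -0.   0.5] Tq [ 0.02 -0.03 -0.05] open 60.1 grip 0.0 q6 -1.8
turn share -0.01 then shift shares [0.01 0.01 1.94] q6 end~ -1.8
```

Both boards are centred in their bays. Now for the stylus.

jog_arm(commands=[0.01,0.01,0.4,0,0,0,60,0,0,0.4,0,0,0,60,0,0,0.4,0,0,0,60,0,0,0.4,0,0,0,60,0,0,0.34,0,0,0,60,0,0,0,0,0,0,60,0,0,0,0,0,0,10,0,0,0,0,0,0,10,0,0,0,0,0,0,10,0,0,0,0,0,0,10,0,0,0,0,0,0,10,0,0,0,0,0,0,10], newtons=50)

```text
t: 42.05
tool_pos: [0.4333, -0.0125, 0.0814]
tool_rot: [-0.041, 3.139, -0.001]
contact_force: [0.2, -0.2, 5.8]
opening: 0.0214
grip_force: 49.4
```

```bash
python3 - <<'E'
from h import *
state()
E
```

```text
t 42.05 tcp mm [433.3 -12.5  81.4] yawY 91.5 tilt [ 0.002 -0.001] F [ 0.2 -0.2  5.8] Tq [-0.09  0.02 -0.03] open 21.4 grip 49.421095848083496 q6 -1.8
```

jog_arm(commands=[0,0,-0.3,0,0,0,10,0,0,-0.4,0,0,0,10,0,0,-0.4,0,0,0,10,0,0,-0.4,0,0,0,10,0,0,0,0,0,0,10,0,0,0,0,0,0,10])

```text
t: 42.8
tool_pos: [0.4316, -0.0121, 0.1687]
tool_rot: [0.041, -3.139, -0.001]
contact_force: [-0.1, -0.2, -0.5]
opening: 0.0216
grip_force: 48.9
```

```bash
python3 - <<'E'
from h import *
o,M=state()
w=eyes.get_image("wrist"); save("w4",w["image"][150:400,150:500])
# board button targets: centre + offset along +x (world)
print("long well",529.8+47,-163.8,"short well",529.6+17,-344.9)
go2(576.8,-163.8,170,91.5)
E
```

```text
t 42.8 tcp mm [431.6 -12.1 168.7] yawY 91.5 tilt [-0.002  0.   ] F [-0.1 -0.2 -0.5] Tq [-0.06 -0.03 -0.06] open 21.6 grip 48.86649012565613 q6 -1.8
long well 576.8 -163.8 short well 546.6 -344.9
t 42.85 tcp mm [431.4 -12.1 168.4] yawY 91.5 tilt [-0.003  0.001] F [ 0.6  0.5 -1.4] Tq [-0.   -0.   -0.03] open 21.5 grip 48.86624336242676 q6 -1.8
turn share 0.0 then shift shares [-2.36 -2.59 -0.03] q6 end~ -1.8
```

View pics/w4.png

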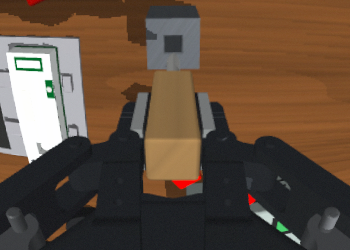

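The stylus is held upright and its block, at (173,40) in the crop, is empty. Going over the long board's well.

jog_arm(commands=[-0.337,-0.37,0,0,0,0,10,-0.337,-0.37,0,0,0,0,10,-0.337,-0.37,0,0,0,0,10,-0.337,-0.37,0,0,0,0,10,-0.337,-0.37,0,0,0,0,10,-0.337,-0.37,0,0,0,0,10,-0.337,-0.37,0,0,0,0,10,0,0,0.3,0,0,0,10,0,0,0.4,0,0,0,10,0,0,0.2,0,0,0,10,0,0,0,0,0,0,10,0,0,0,0,0,0,10,0,0,0,0,0,0,10])

```text
t: 44.48
tool_pos: [0.5785, -0.1642, 0.1174]
tool_rot: [-0.041, 3.139, -0.001]
contact_force: [-0.8, -0.5, -1.6]
opening: 0.0213
grip_force: 49.0
```

```bash
python3 - <<'E'
from h import *
go2(577.3,-163.8,97,91.5)
a=avg(n=2); intray(a)
w=eyes.get_image("wrist"); save("w5",cv2.resize(w["image"][100:300,220:420],None,fx=3,fy=3))
E
```

```text
t 44.48 tcp mm [ 578.5 -164.2  117.4] yawY 91.5 tilt [ 0.002 -0.001] F [-0.8 -0.5 -1.6] Tq [-0.02 -0.03  0.06] open 21.3 grip 49.03667628765106 q6 -2.0
turn share 0.0 then shift shares [0.02 0.01 0.34] q6 end~ -2.0
tray board [ 22  24  19  19 260] [547.1, -169.3, 57.0, 40.0, 69.4] 0.0298
tray board [ 87  24  20  33 614] [529.7, -344.5, 88.0, 53.8, 1.0] 0.0298h.py:12: RuntimeWarning: All-NaN slice encountered
  z=np.array([x["z_map"] for x in L]); z[z<=0]=np.nan; a["z_map"]=np.nan_to_num(np.nanmedian(z,0)); return a
```

View pics/w5.png

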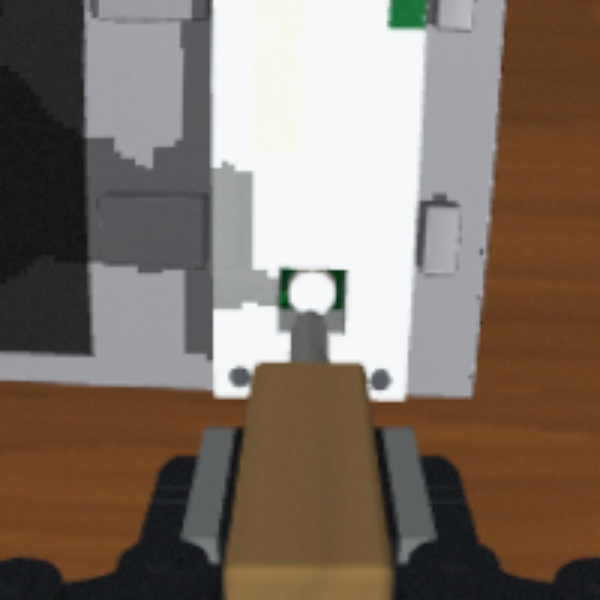

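The pin tip at (310,315) lines up laterally with the well at (313,295). Descending, then pressing gently.

jog_arm(commands=[0.02,0,0.2,0,0,0,10,0,0,0.14,0,0,0,10,0,0,0.03,0,0,0,10,0,0,0.03,0,0,0,10,0,0,0,0,0,0,10,0,0,0,0,0,0,10])

```text
t: 45.38
tool_pos: [0.5766, -0.164, 0.0924]
tool_rot: [0.041, -3.141, -0.0]
contact_force: [-3.1, 1.2, 4.6]
opening: 0.0212
grip_force: 49.7
```

jog_arm(commands=[0,0,0.04,0,0,0,10,0,0,0.03,0,0,0,10,0,0,0,0,0,0,10,0,0,0,0,0,0,10])

```text
t: 45.88
tool_pos: [0.5783, -0.1641, 0.0918]
tool_rot: [-0.041, 3.138, -0.001]
contact_force: [-5.1, 3.4, 17.4]
opening: 0.0215
grip_force: 51.4
```

It bottomed out: 17 N at tip height about 18–19 mm, so the button is fully down. Lifting and going to the short board.

jog_arm(commands=[0,0,-0.4,0,0,0,10,0,0,-0.6,0,0,0,10,0.116,-0.6,0,0,0,0,10,0.116,-0.6,0,0,0,0,10,0.116,-0.6,0,0,0,0,10,0.116,-0.6,0,0,0,0,10,0.116,-0.6,0,0,0,0,10,0,0,0,0,0,0,10,0,0,0.3,0,0,0,10,0,0,0.2,0,0,0,10,0,0,0,0,0,0,10,0,0,0,0,0,0,10])

```text
t: 47.38
tool_pos: [0.5468, -0.3443, 0.1178]
tool_rot: [0.042, -3.141, -0.0]
contact_force: [0.6, 0.1, -0.6]
opening: 0.0214
grip_force: 49.2
```

```bash
python3 - <<'E'
from h import *
go2(547.3,-344.8,97,91.5)
a=avg(n=3); intray(a)
w=eyes.get_image("wrist"); save("w6",cv2.resize(w["image"][100:300,220:420],None,fx=3,fy=3))
E
```

```text
t 47.38 tcp mm [ 546.8 -344.3  117.8] yawY 91.5 tilt [-0.  0.] F [ 0.6  0.1 -0.6] Tq [-0.01 -0.02 -0.01] open 21.4 grip 49.21765208244324 q6 -2.27
turn share 0.01 then shift shares [-0.01 -0.01  0.35] q6 end~ -2.27
tray board [  21   11   20   56 1020] [529.8, -163.3, 150.3, 52.3, 0.5] 0.0297
```

View pics/w6.png

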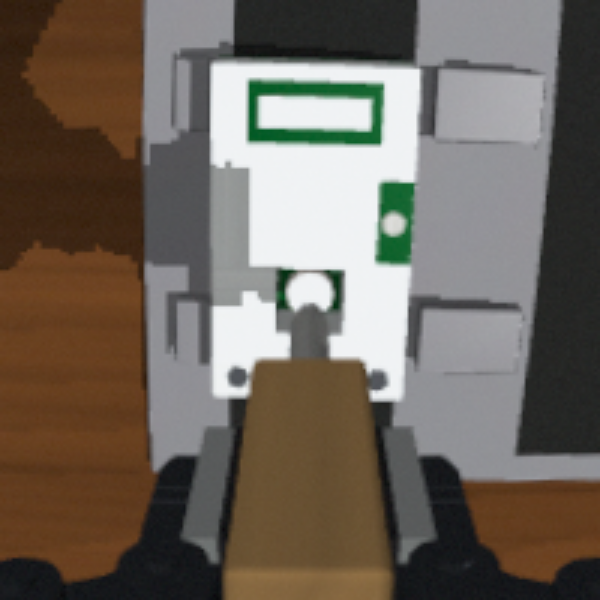

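The geometry is the same: the pin at (310,310) lines up with the well at (310,293), and the long board is still centred. Pressing.

jog_arm(commands=[0,0,0.2,0,0,0,10,0,0,0.14,0,0,0,10,0,0,0.06,0,0,0,10,0,0,0.05,0,0,0,10,0,0,0.03,0,0,0,10,0,0,0,0,0,0,10,0,0,0,0,0,0,10])

```text
t: 48.45
tool_pos: [0.5468, -0.3448, 0.092]
tool_rot: [0.041, -3.141, -0.001]
contact_force: [-5.2, 3.7, 11.5]
opening: 0.0214
grip_force: 50.9
```

jog_arm(commands=[0,0,0.03,0,0,0,10,0,0,0,0,0,0,10,0,0,-0.5,0,0,0,10,0,0,-0.5,0,0,0,10,0,0,-0.4,0,0,0,10,0.175,0.558,0,0,0,0,10,0.175,0.558,0,0,0,0,10,0.175,0.558,0,0,0,0,10,0.175,0.558,0,0,0,0,10,0.175,0.558,0,0,0,0,10,0.175,0.558,0,0,0,0,10,0.175,0.558,0,0,0,0,10,0.175,0.558,0,0,0,0,10,0.175,0.558,0,0,0,0,10,0.175,0.558,0,0,0,0,10,0,0,0,0,0,0,10,0,0,0,0,0,0,10,0,0,0,0,0,0,10])

```text
t: 50.7
tool_pos: [0.4331, -0.0136, 0.1713]
tool_rot: [0.04, -3.141, 0.0]
contact_force: [0.7, -0.2, -0.3]
opening: 0.0214
grip_force: 49.3
```

```bash
python3 - <<'E'
from h import *
go2(433.2,-12.5,135,91.5)
a=avg(n=3); intray(a)
E
```

```text
t 50.7 tcp mm [433.1 -13.6 171.3] yawY 91.4 tilt [-0. -0.] F [ 0.7 -0.2 -0.3] Tq [0.05 0.03 0.01] open 21.4 grip 49.341203570365906 q6 -1.8
turn share -0.01 then shift shares [-0.    0.02  0.61] q6 end~ -1.8
tray board [  21   11   20   56 1025] [529.8, -163.4, 150.2, 52.2, 0.3] 0.0297
tray board [ 87  24  20  33 616] [529.7, -344.5, 88.3, 53.7, 0.6] 0.0299
```

jog_arm(commands=[0,0.015,0.3,0,0,0,10,0,0,0.25,0,0,0,10,0,0,0.2,0,0,0,10,0,0,0.2,0,0,0,10,0,0,0,0,0,0,10,0,0,0,0,0,0,10])

```text
t: 51.6
tool_pos: [0.4328, -0.012, 0.1145]
tool_rot: [0.041, -3.141, 0.0]
contact_force: [-0.8, 0.1, -0.9]
opening: 0.0214
grip_force: 49.2
```

jog_arm(commands=[0,0,0.25,0,0,0,10,0,0,0.15,0,0,0,10,0,0,0.1,0,0,0,10,0,0,0.04,0,0,0,10,0,0,0,0,0,0,10,0,0,0,0,0,0,10])

```text
t: 52.35
tool_pos: [0.4329, -0.012, 0.0821]
tool_rot: [-0.041, 3.141, -0.0]
contact_force: [0.8, -0.7, -0.1]
opening: 0.0214
grip_force: 49.6
```

jog_arm(commands=[0,0,0,0,0,0,60,0,0,0,0,0,0,60,0,0,0,0,0,0,60,0,0,0,0,0,0,60,0,0,-0.5,0,0,0,60,0,0,-0.7,0,0,0,60,0,0,-0.8,0,0,0,60,0,0,-0.6,0,0,0,60,0,0.7,0,0,0,0,60,0,0.7,0,0,0,0,60,0,0.7,0,0,0,0,60,0,0.7,0,0,0,0,60,0,0,0,0,0,0,60,0,0,0,0,0,0,60])

```text
t: 54.1
tool_pos: [0.4284, 0.1556, 0.2378]
tool_rot: [0.042, -3.141, 0.001]
contact_force: [-0.5, 0.2, 0.5]
opening: 0.0599
grip_force: 0.0
```

```bash
python3 - <<'E'
from h import *
state(); a=avg(n=4); intray(a); P=pts(a)
def r(l,t,rr,b,z0,z1):
    Q=P[t:b,l:rr].reshape(-1,3); Q=Q[(Q[:,2]>z0)&(Q[:,2]<z1)]; print((l,t),len(Q),mrect(Q) if len(Q)>10 else 0,np.median(Q[:,2]).round(4))
r(308,205,335,232,.10,.16); r(280,100,310,142,.104,.12); r(290,228,320,262,.012,.03); r(345,85,382,126,.012,.03); r(180,135,222,170,.008,.04); r(180,250,215,285,.05,.09)
save("top9",cv2.resize(a["image"][80:300,170:480],None,fx=2.5,fy=2.5))
E
```

```text
t 54.1 tcp mm [428.4 155.6 237.8] yawY 91.5 tilt [-0.    -0.001] F [-0.5  0.2  0.5] Tq [ 0.01 -0.    0.02] open 59.9 grip 0.0 q6 -1.41
tray board [  21   11   20   56 1022] [529.8, -163.6, 150.0, 52.5, -0.0] 0.0295
tray board [ 87  24  20  33 618] [529.6, -344.5, 88.2, 53.5, 0.6] 0.0298
(308, 205) 80 [430.2, -12.8, 20.2, 20.2, -88.6] 0.1272
(280, 100) 103 [677.1, 65.1, 46.9, 13.7, 7.7] 0.113
(290, 228) 326 [360.7, 19.8, 59.7, 39.1, 28.0] 0.0192
(345, 85) 446 [746.5, -126.2, 82.7, 82.2, -43.1] 0.0215
(180, 135) 304 [610.9, 326.8, 102.0, 25.4, -70.1] 0.0222
(180, 250) 169 [287.9, 326.1, 49.1, 28.5, 13.3] 0.0739
```

View pics/top9.png

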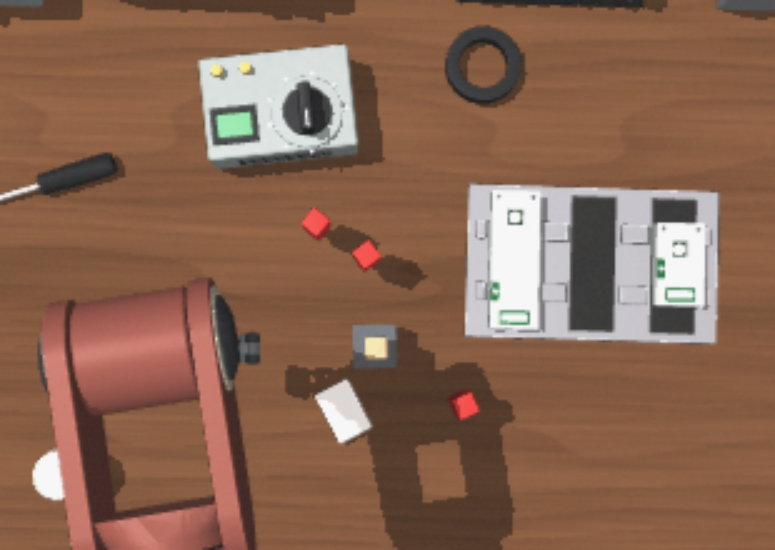

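The final view shows the stylus in its block at (376,347), both boards centred in their bays, the bystanders in place and the bar along the supply's axis. I've used all 14 views, so I'll check numerically which end of the dial bar is white before handing in.

```bash
python3 - <<'E'
from h import *
a=eyes.get_image("top"); o=dict(np.load("t0.npz"))
T=np.linalg.inv(a["cam_to_world"])
def prof(a,yaw):
    out=[]
    for s in range(-24,25,4):
        p=T@np.r_[.6777+s/1000*np.cos(yaw),.0656+s/1000*np.sin(yaw),.114,1]
        u=a["K"][0,2]+a["K"][0,0]*p[0]/-p[2]; v=a["K"][1,2]-a["K"][1,1]*p[1]/-p[2]
        out.append(int(cv2.getRectSubPix(np.ascontiguousarray(a["image"]),(1,1),(float(u),float(v)))[0,0].min()))
    return out
print("before -x..+x",prof(o,np.radians(-24))); print("now",prof(a,np.radians(7.6)))
E
```

```text
before -x..+x [45, 69, 71, 70, 71, 71, 72, 125, 223, 191, 216, 222, 150]
now [55, 168, 183, 223, 217, 122, 73, 74, 75, 74, 75, 76, 133]
```

The white end now points to the front (-x), so the dial is off. Handing in.

```bash
python3 -c "
from station import job
print(job.finish_job())"
```

```text
the job is handed in; nothing more can be done
None
```

The job is handed in with no verdict returned: the supply is off, the long and short boards (no middle board was there) are centred in the left and right bays, both buttons were pressed fully, long then short, and the stylus is back in its block.

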